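Centre-punch a bracket blank in the marking-out stand

ROBOT

A 6-joint arm with a two-finger parallel gripper is mounted at the origin on the work surface. World frame = base frame: x ahead of the robot, y to its left, z up, the work surface at z = 0. Lengths are in m, angles in rad, forces in N, time in s.
With the tool pointing down it reaches from about 0.275 to 0.75 m from the base axis. Payload 10.2 kg.
Tool frame: the origin (TCP) lies at the very end of the fingers, on their centre line; the grasp point (between the pads) lies behind it (env.grip_depth is the z of the grasp point in the tool frame, in m); z points along the fingers, y is the direction in which the jaws open and shut (so a half turn about z gives the same grasp; the last joint's range is limited). The gripper opens to 88 mm and grips with 3 to 60 N. Pads are 18 mm wide; open, the fingers measure 123 mm over their backs; the gripper's body (75 mm by 187 mm) begins 45 mm behind the grasp point.
Start: joints at [-1.429, 0.313, 1.498, -0, 1.331, -0.223], TCP at [0.187, -0.49, 0.239] pointing down, gripper open.
Joint ranges: [-2.94, 2.94], [-0.97, 2.17], [0.19, 2.56], [-1.23, 4.37], [0.02, 3.11], [-2.88, 2.88]. Speed limits (rad/s): [2.39, 2.39, 3.01, 3.14, 3.14, 3.14].

INTERFACE

Orientations are given as a 3x3 rotation matrix whose columns are the frame's x, y, z axes.
In Python, from rig import env gives the robot as it stands. Calls block until the motion is done:
- env.goto(position, orientation): joint-space move of the TCP to a pose.
- env.move_l(position, rot=None, v=0.15, f_stop=None): straight line of the TCP; rot=None keeps the orientation; v is the mean speed in m/s. With f_stop (N) it stops when the force on the tool has changed by that much, and returns True; else False.
- env.move_j(angles): joint-space move.
- env.set_gripper(opening, grip_force=None): finger opening in m; grip_force is the grip in N (None keeps the last); returns when the fingers have stopped.
- env.wait(seconds).
- env.solve_ik(position, orientation): joint angles nearest the present ones, or None.
- env.camera(name): name is "side" or "top" or "wrist"; returns the picture (420x560x3 uint8, red, green, blue); there is no depth.
- env.get_calibration(name): a dict with "vfov" (degrees; the focal length in pixels is half the picture's height over the tangent of half this angle, whatever the lens; pixels are square), "cx", "cy" (the principal point, pixels), "T" (4x4, takes a point from camera to world coordinates); the wrist camera has in their place "hand_eye" (4x4, takes a point from camera to tool coordinates, whose origin is the TCP and whose axes are the flange's). Camera axes: x right, y up, looking along -z (the intrinsics and any distortion apply to the point x, -y, -z); pixel columns grow to the right and rows downward; lengths in m; the calibration is good to about 2 mm. A picture is of the moment at which its call begins: read the wrist's pose just before it. get_calibration takes no time and is no camera call.
A pose or a line that the arm cannot do raises env.IKError and nothing moves.
- env.close_job(): hands the job in, once; it reports no verdict.
Readings, each from a call of its own:
- env.get_time_s(): time.
- env.get_joint_pos(): joint angles.
- env.get_joint_vel(): joint speeds.
- env.get_joint_efforts(): joint torques, N m.
- env.get_position(): TCP position.
- env.get_ee_rot(): TCP orientation.
- env.get_contact_force(): force on the tool from outside, world axes, zero at the start.
- env.get_ft_torque(): the same for the moment, N m.
- env.get_gripper_width(): finger opening in m.
Only numpy, scipy, OpenCV 4.12 (cv2) and the standard library are available. Lean on these libraries where they do the work, as an engineer would, in place of code of your own. Each camera call takes 0.05 s, during which the arm holds its last target.

TASK

Lay the straight flat blank on the bed of the marking-out stand, square end first, and slide it fully home against both dowels and the end stop so that its scribed cross is under the punch. Then press the punch cap straight down until its hidden spring snaps and let it spring fully back up, without leaning on it hard once it has snapped. Leave the blank in place and everything else on the bench undisturbed.

Things in the scene. Friction and masses are not known exactly. Their poses are not given: they have to be found in the camera images.
- stand: marking-out stand, fixed: grey cast bed 140 (its x) x 240 (its y) mm, top 20 mm above the table. Origin: centre of the bed's underside, z up. A blank lies home with its centre line along x = -20 mm, its square end at y = -100. Column (diameter 27) at x = +42, y = -65, 160 high; its overarm and guide boss (diameter 34) reach over the bed to x = -37, y from -89 to -41, 105 to 145 above the table
- stop (a point): middle of the face (44 wide, 14 high) of the dark end stop block on the bed, at stand x = -20, y = -100, z = 27 mm; the blank's square end is pushed against it towards the stand's -y
- dowel_near (a point): top centre of the dowel under the overarm (upright steel pin, diameter 10, 16 mm above the bed), at stand x = +5, y = -80; stops the blank's long edge, which is pushed towards the stand's +x
- dowel_far (a point): top centre of the other, equal dowel, at stand x = +5, y = +40 mm, well clear of the overarm
- punch: automatic centre punch: steel barrel of diameter 16 sliding vertically in the boss, flat round cap (diameter 36, 14 thick) on top; travels straight down 23.5 mm at most, a light spring (under 5 N) lifts it again. Origin: where its point is when out, 36 mm above the table when raised (16 above the bed, 8 above a blank on the bed)
- cap (a point): centre of the top face of the punch cap, 201 mm above the table when raised; press here
- tip (a point): the point of the punch, below the barrel, 36 mm above the table when raised
- nose (a joint): how far the point is pushed into the barrel, m: 0 fully out, at most 0.0155. On a blank it starts when the cap is 8 mm down, then grows with the cap. The force on the cap climbs to about 15 N at 0.006, then the spring snaps: the force falls off to about 8 N by 0.0095 and stays below 10 N until the cap meets its own stop. It springs out again when the cap is let go
- blank: the blank: straight flat aluminium bar 200 x 40 x 8 mm, 0.12 to 0.24 kg, loose, lying flat. Origin: centre of its underside, x along its length, z up. Its +x end is square, its -x end is rounded (radius 20)
- cross (a point): scribed cross on the blank's top face, on its centre line 35 mm from the square end (blank x = +65, z = 8 mm): the drill spot
- bracket: finished bracket, loose, not to be disturbed: like the blank but shorter (140 mm), two drilled holes, one end bent up into a leg 60 mm high. Origin: centre of its underside, x along its length, leg at +x; it may lie in either of two places, the blank in the other
- hammer: hammer lying on the bench, about 0.3 m long, loose bystander; origin on its underside
- beaker: empty glass beaker, diameter 76, 95 mm high, loose bystander; origin: centre of its underside
- wash_bottle: white plastic bottle, diameter 68, 170 mm high, loose bystander; origin: centre of its underside
- square: steel try square, stock 90 mm, blade 130 mm, loose bystander; origin: underside of the stock's centre
Mind the look-alikes: they are no part of the job. There is more than one size of the blank; the one meant has the size given above.

How it is judged:
By the outcome, as a careful person would: the job done as asked, in the order asked, and still so for the second after the job is handed in, with the robot touching nothing.
It also fails if it takes over 72 s, if anything falls off the work surface, if the arm or the gripper's body presses on something with over 40 N, if the wrist force passes 120 N, or if a joint passes its speed limit or range.

## Working session

There is one attempt and no reset: what is moved stays moved. The work goes in short steps, each a Python script; the robot and the scene stay as the last script left them, time stands still between calls to the robot, and variables do not carry over. Pictures are saved under pics/ and viewed, and the job is handed in when it is done.

```bash
ls; mkdir -p pics; python3 - <<'E'
from rig import env
import cv2
for n in ["side","top","wrist"]:
    im=env.camera(n); cv2.imwrite(f"pics/{n}0.png",im[:,:,::-1])
    c=env.get_calibration(n); print(n,c)
print(env.get_time_s(),env.grip_depth,env.get_ee_rot())
E
```

```text
pics
side {'vfov': 54.96637547266589, 'cx': 274.5650265866234, 'cy': 211.49571508556053, 'T': array([[-0.71217544,  0.46345504, -0.52727182,  0.03069647],
       [-0.70161144, -0.44487456,  0.55662198,  0.66824785],
       [ 0.02339944,  0.76635244,  0.64199409,  0.84732079],
       [ 0.        ,  0.        ,  0.        ,  1.        ]])}
top {'vfov': 49.144955479858616, 'cx': 275.95238651327367, 'cy': 202.1056218886265, 'T': array([[-0.02300201,  0.99223719, -0.12221401,  0.45534103],
       [-0.99972154, -0.0234732 , -0.00241692,  0.06595661],
       [-0.00526691,  0.12212439,  0.99250083,  1.38488937],
       [ 0.        ,  0.        ,  0.        ,  1.        ]])}
wrist {'vfov': 58.55224958317681, 'cx': 272.29454232612454, 'cy': 212.96042694380802, 'hand_eye': array([[-5.27631096e-04,  9.52056228e-01,  3.05922637e-01,
         7.86711616e-02],
       [ 9.99999844e-01,  4.46873885e-04,  3.34012381e-04,
        -2.40282159e-04],
       [ 1.81289730e-04,  3.05922766e-01, -9.52056316e-01,
        -1.44425733e-01],
       [ 0.00000000e+00,  0.00000000e+00,  0.00000000e+00,
         1.00000000e+00]])}
0.15 -0.0187 [[ 9.34194496e-01  3.56764093e-01 -1.59526822e-04]
 [ 3.56764066e-01 -9.34193975e-01  1.00903345e-03]
 [ 2.10957909e-04 -9.99546937e-04 -9.99999478e-01]]
```

View pics/side0.png

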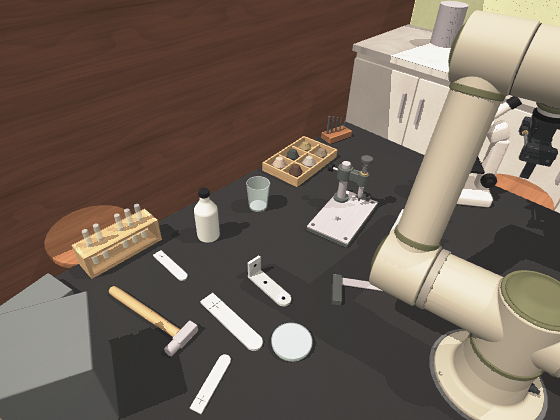

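View pics/top0.png

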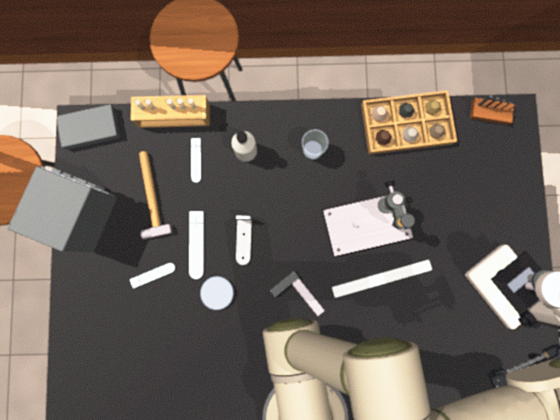

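View pics/wrist0.png

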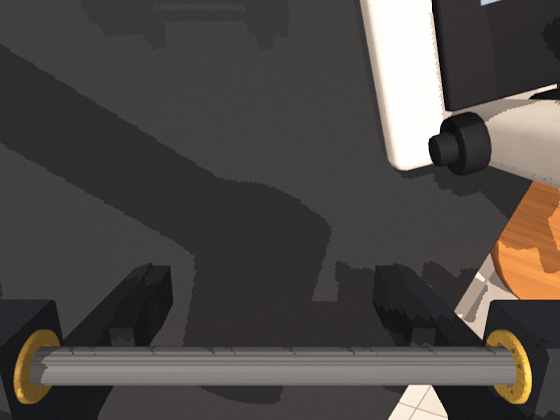

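The side view shows the stand at about (343,215) and the bracket at (268,283). There are three flat bars, at (231,320), (170,265) and (211,383). The top view shows the flat bars at A (196,243), B (196,160), C (153,275) and D (382,279), and the stand at (370,225). Next I'll measure them.

```bash
cat > h.py <<'E'
import numpy as np, cv2
from rig import env
def ray(cal,u,v,T=None):
    f=210/np.tan(np.radians(cal['vfov'])/2)
    T=cal['T'] if T is None else T
    d=T[:3,:3]@np.array([(u-cal['cx'])/f,-(v-cal['cy'])/f,-1.])
    return T[:3,3],d
def p2w(name,u,v,z,T=None):
    o,d=ray(env.get_calibration(name),u,v,T); return o+d*(z-o[2])/d[2]
def w2p(name,p,T=None):
    c=env.get_calibration(name); T=c['T'] if T is None else T
    f=210/np.tan(np.radians(c['vfov'])/2)
    q=np.linalg.inv(T)@np.append(p,1); return np.array([c['cx']+f*q[0]/-q[2], c['cy']-f*q[1]/-q[2]])
def wristT():
    T=np.eye(4);T[:3,:3]=env.get_ee_rot();T[:3,3]=env.get_position()
    return T@env.get_calibration('wrist')['hand_eye']
def down(a):  # tool x axis at heading a (world), z down
    c,s=np.cos(a),np.sin(a); return np.array([[c,s,0],[s,-c,0],[0,0,-1.]])
E
python3 - <<'E'
from h import *
im=cv2.imread('pics/top0.png')
g=im.min(2)
m=(g>140).astype(np.uint8)
n,l,st,ce=cv2.connectedComponentsWithStats(m)
for i in range(1,n):
    if 150<st[i,4]<6000 and 120<ce[i][1]<330:
        ys,xs=np.where(l==i); r=cv2.minAreaRect(np.c_[xs,ys].astype(np.float32))
        b=cv2.boxPoints(r); P=np.array([p2w('top',u,v,.008)[:2] for u,v in b])
        print(ce[i].round(),st[i,4],P.mean(0).round(3),np.linalg.norm(P[1]-P[0]).round(3),np.linalg.norm(P[2]-P[1]).round(3))
a=cv2.resize(im[120:300,120:300],(540,540),interpolation=cv2.INTER_CUBIC); cv2.imwrite('pics/topA.png',a)
a=cv2.resize(im[170:310,300:450],(750,700//1),interpolation=cv2.INTER_CUBIC)[:600]; cv2.imwrite('pics/topS.png',a)
s=cv2.imread('pics/side0.png')
cv2.imwrite('pics/sideA.png',cv2.resize(s[240:420,140:320],(540,540),interpolation=cv2.INTER_CUBIC))
cv2.imwrite('pics/sideS.png',cv2.resize(s[140:260,290:400],(550,600),interpolation=cv2.INTER_CUBIC))
E
```

```text
[243. 144.] 305 [0.81  0.167] 0.071 0.065
[196. 159.] 438 [0.761 0.312] 0.028 0.137
[312. 149.] 265 [ 0.785 -0.046] 0.053 0.055
[552. 173.] 701 [ 0.652 -0.76 ] 0.055 0.221
[361. 227.] 3085 [ 0.554 -0.203] 0.243 0.142
[156. 229.] 292 [0.555 0.427] 0.089 0.077
[196. 244.] 998 [0.504 0.311] 0.042 0.2
[243. 239.] 671 [0.515 0.17 ] 0.042 0.146
[495. 283.] 1855 [ 0.36  -0.609] 0.156 0.21
[382. 278.] 1163 [ 0.391 -0.238] 0.303 0.034
[152. 275.] 495 [0.417 0.441] 0.14 0.032
[521. 280.] 274 [ 0.368 -0.655] 0.082 0.052
[549. 288.] 709 [ 0.341 -0.723] 0.068 0.119
[216. 293.] 871 [0.361 0.252] 0.095 0.096
[308. 297.] 373 [ 0.342 -0.018] 0.026 0.121
[  5. 316.] 813 [0.303 0.87 ] 0.21 0.036
[ 30. 317.] 2628 [0.304 0.8  ] 0.214 0.108
[544. 311.] 241 [ 0.277 -0.712] 0.043 0.082
```

View pics/topA.png

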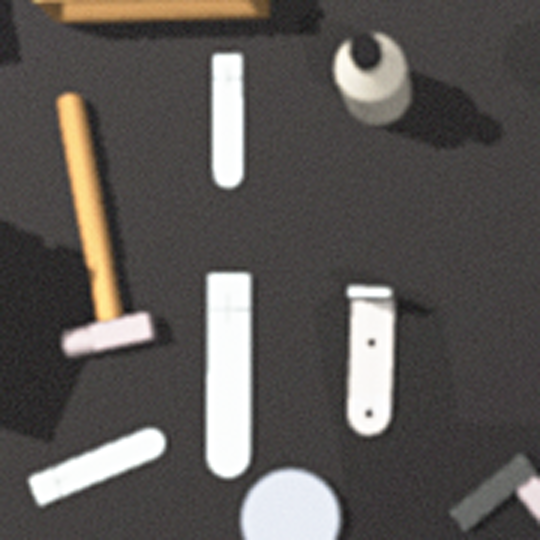

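View pics/topS.png

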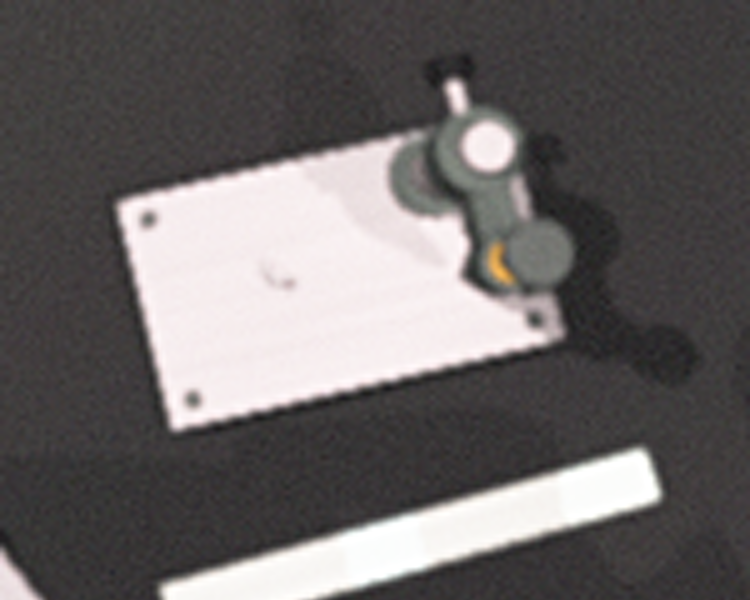

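View pics/sideA.png

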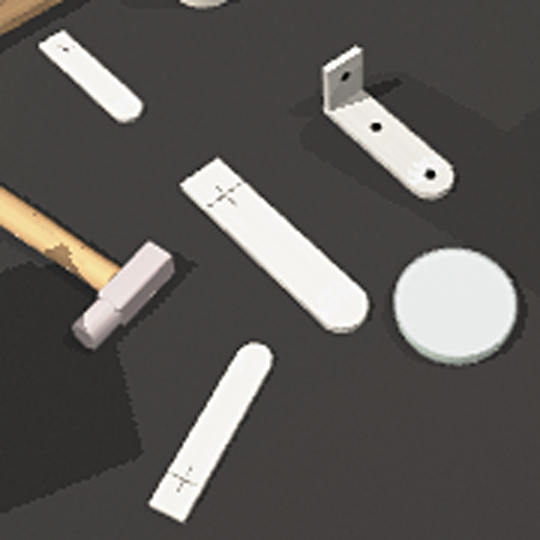

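View pics/sideS.png

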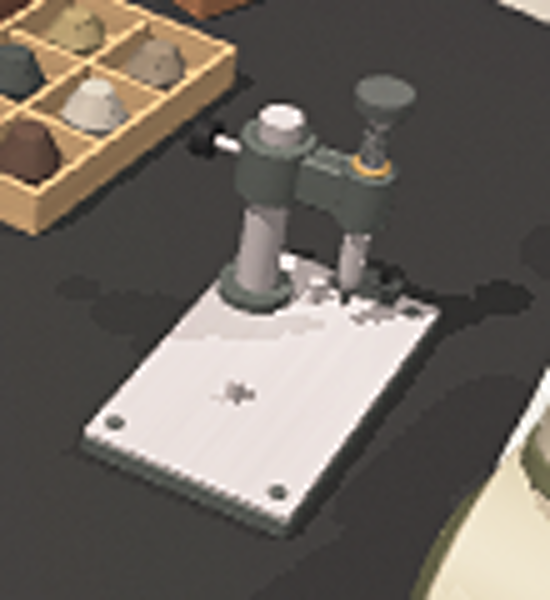

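Only A at top (196,243), side (231,320), measures 200 x 42 mm and has a cross, so it is the blank. B is 137x28, C is 140x32, and D is 303x34. Its square end points to world +x. Next I'll take rough stand corners from the top view, then a wrist view of the stand and one of the blank.

```bash
cat > s1.py <<'E'
from h import *
c=[p2w('top',300+u/5,170+v/5,.02)[:2] for u,v in [(118,202),(170,432),(565,335)]]
c=np.array(c); cen=(c[0]+c[2])/2; ey=c[1]-c[2]; ex=c[0]-c[1]
print(c.round(4),cen,np.linalg.norm(ex),np.linalg.norm(ey),np.degrees(np.arctan2(ex[1],ex[0])),np.degrees(np.arctan2(ey[1],ey[0]))-90)
a=np.arctan2(ey[1],ey[0])-np.pi/2
E
python3 - <<'E'
from s1 import *
# camera prediction for candidate poses
He=env.get_calibration('wrist')['hand_eye']
ex=np.array([np.cos(a),np.sin(a)])
for off in [-.02,.0,.04]:
    p=np.append(cen+ex*off,.28); T=np.eye(4);T[:3,:3]=down(a);T[:3,3]=p
    ee=np.array([-ex[1],ex[0]])
    print(off,[w2p('wrist',np.append(cen+ex*x+ee*y,.02),T@He).round() for x,y in [(.07,.12),(.07,-.12),(-.07,.12),(-.07,-.12)]], env.solve_ik(p,down(a)))
    
E
```

```text
[[ 0.5951 -0.0724]
 [ 0.4581 -0.0982]
 [ 0.5097 -0.3341]] [ 0.55239891 -0.20326892] 0.1394466764672876 0.2415619025246587 10.656068342165591 12.345056571830128
-0.02 [array([155.,  81.]), array([390.,  81.]), array([167., 212.]), array([379., 212.])] [-5.76217085e-01  3.93627263e-01  1.27786292e+00 -4.44089210e-16
  1.47010247e+00  7.79117358e-01]
0.0 [array([157., 101.]), array([389., 101.]), array([168., 229.]), array([377., 228.])] [-5.51490027e-01  4.32879935e-01  1.22097268e+00 -4.44089210e-16
  1.48774004e+00  8.03844417e-01]
0.04 [array([160., 141.]), array([385., 140.]), array([171., 260.]), array([374., 260.])] [-5.05901926e-01  5.15053634e-01  1.09706053e+00 -4.44089210e-16
  1.52947849e+00  8.49432517e-01]
```

```bash
python3 - <<'E'
from s1 import *
ex=np.array([np.cos(a),np.sin(a)])
env.goto(np.append(cen+ex*.01,.25),down(a)); print(env.get_time_s())
np.save('T1.npy',wristT()); im=env.camera('wrist'); cv2.imwrite('pics/w1.png',im[:,:,::-1])
# blank
b=np.array([.504,.311])
env.goto(np.append(b+[.0,0],.17),down(0)); print(env.get_time_s())
np.save('T2.npy',wristT()); im=env.camera('wrist'); cv2.imwrite('pics/w2.png',im[:,:,::-1])
E
```

```text
[[ 0.5951 -0.0724]
 [ 0.4581 -0.0982]
 [ 0.5097 -0.3341]] [ 0.55239891 -0.20326892] 0.1394466764672876 0.2415619025246587 10.656068342165591 12.345056571830128
1.875
3.8167
```

View pics/w1.png

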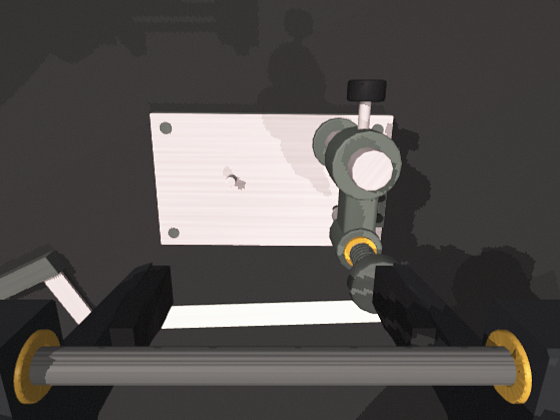

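View pics/w2.png

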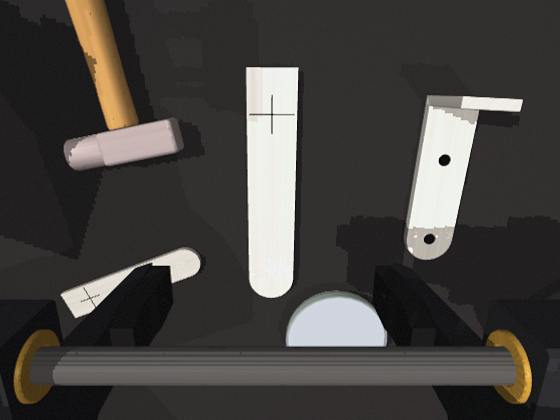

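The stand's bed is at (151,113)–(392,115)–(162,244), with the far dowel near (232,178). The blank is at (272,180) with its cross at (272,115). Next I'll fit lines to the edges.

```bash
cat > fit.py <<'E'
from h import *
T1=np.load('T1.npy');T2=np.load('T2.npy')
im=cv2.imread('pics/w1.png').min(2).astype(float); m=im>125
def line(pts): # world pts -> (point, dir)
    vx,vy,x,y=cv2.fitLine(np.array(pts,np.float32),cv2.DIST_HUBER,0,1e-4,1e-4).ravel(); return np.array([x,y]),np.array([vx,vy])
def edge(img,i,j,th,first=True):pass
def sub(prof,th,k): # subpixel crossing between k and k+1
    return k+(th-prof[k])/(prof[k+1]-prof[k])
def cross(prof,lo,hi,th,rising=True):
    for k in range(lo,hi):
        if rising and prof[k]<th<=prof[k+1] or (not rising and prof[k]>=th>prof[k+1]): return sub(prof,th,k)
W=lambda T,u,v,z:p2w('wrist',u,v,z,T)[:2]
th=125
tp=[W(T1,u,cross(im[:,u],95,130,th),.02) for u in range(160,250,4)]
bt=[W(T1,u,cross(im[:,u],225,255,th,False),.02) for u in range(180,325,4) if cross(im[:,u],225,255,th,False)]
lf=[W(T1,cross(im[v],135,175,th),v,.02) for v in range(125,235,4)]
(pt,dt),(pb,db),(pl,dl)=map(line,(tp,bt,lf))
ang=lambda d:np.degrees(np.arctan2(d[1],d[0]))%180
def isect(p,d,q,e):
    s=np.linalg.solve(np.c_[d,-e],q-p); return p+d*s[0]
A=isect(pt,dt,pl,dl);B=isect(pb,db,pl,dl)
ay=np.radians((ang(dt)+ang(db))/2)-np.pi/2
ex=np.array([np.cos(ay),np.sin(ay)]);ey=np.array([-ex[1],ex[0]])
S=(A+B)/2-ey*.12
b=cv2.imread('pics/w2.png').min(2).astype(float)
L=[];R=[]
for v in range(80,270,4):
    if 108<v<122: continue
    L.append(W(T2,cross(b[v],225,262,150),v,.008));R.append(W(T2,cross(b[v],285,310,150,False),v,.008))
E_=[W(T2,u,cross(b[:,u],55,80,150),.008) for u in range(252,295,3)]
rd=[W(T2,u,cross(b[:,u],285,305,150,False),.008) for u in range(266,279,2)]
(lp,ld),(rp,rdd),(ep,ed)=map(line,(L,R,E_))
bd=np.radians((((ang(ld)+90)%180-90)+((ang(rdd)+90)%180-90))/2)
bx=np.array([np.cos(bd),np.sin(bd)]);by=np.array([-bx[1],bx[0]])
mid=(isect(lp,ld,ep,ed)+isect(rp,rdd,ep,ed))/2
Bc=mid-bx*.1
E
python3 - <<'E'
from fit import *
print('bed ang',ang(dt),ang(db),ang(dl)+90,'A-B',np.linalg.norm(A-B),'S',S,np.degrees(ay))
print('far dowel pred px',w2p('wrist',np.append(S+ex*.005+ey*.04,.036),T1),'cap',w2p('wrist',np.append(S-ex*.02-ey*.065,.201),T1),
 'column top',w2p('wrist',np.append(S+ex*.042-ey*.065,.160),T1), 'top cam dowel',w2p('top',np.append(S+ex*.005+ey*.04,.036)))
print('blank',Bc,np.degrees(bd),ang(ld),ang(rdd),ang(ed),'w',abs((isect(lp,ld,ep,ed)-isect(rp,rdd,ep,ed))@by),'len',((mid-np.mean(rd,0))@bx),
 'cross',p2w('wrist',272,115,.008,T2)[:2],'pred',Bc+bx*.065)
print('top view stand corner offset',np.array(p2w('top',323.6,210.4,.02)[:2])-A)
E
python3 -c "
import cv2
cv2.imwrite('pics/w1c.png',cv2.resize(cv2.imread('pics/w1.png')[90:310,140:420],(764,600),interpolation=cv2.INTER_CUBIC))"
```

```text
bed ang 101.521324 101.653404 101.66577 A-B 0.13769847 S [ 0.5523776  -0.20388147] 11.58736
far dowel pred px [231.55460494 181.40602056] cap [383.9193311  289.79558971] column top [375.64697743 170.43157968] top cam dowel [355.75611496 224.62154134]
blank [0.50191194 0.31137082] -0.45289612 179.53735 179.55685 89.84032 w 0.039841525 len 0.198839887578636 cross [0.56633102 0.31046928] pred [0.5669099  0.31085703]
top view stand corner offset [-6.04159515e-04  1.77279450e-05]
```

View pics/w1c.png

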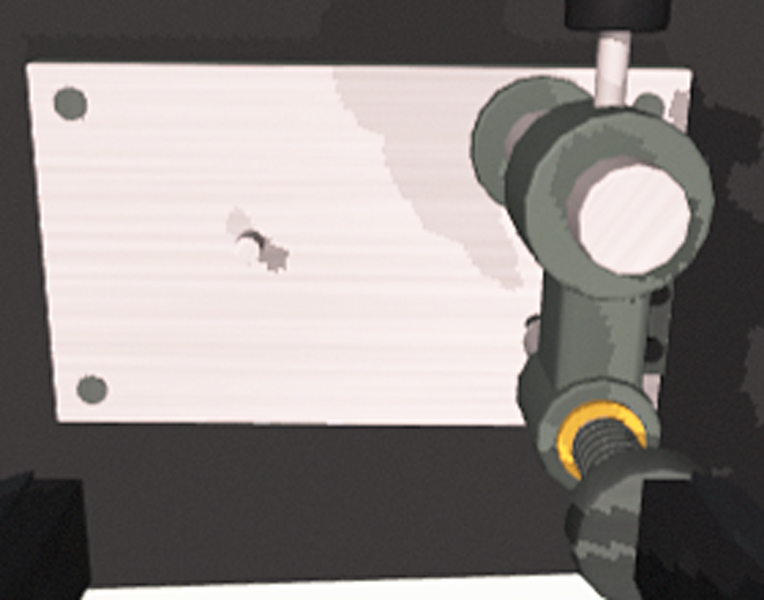

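The fits agree: bed 137.7 mm wide (nominal 140), blank 198.8 x 39.8 mm, and the far dowel's predicted position lands on the seen one. Now to grasp the blank.

```bash
cat >> fit.py <<'E'
def st(x,y,z): return np.append(S+ex*x+ey*y,z)
aS=ay+np.pi/2      # tool x along stand +y
E
python3 - <<'E'
from fit import *
a=bd+np.pi; g=Bc-bx*.03
env.set_gripper(.06)
env.goto(np.append(g,.06),down(a))
env.move_l(np.append(g,.0025),v=.08,f_stop=8)
print(env.get_position())
env.set_gripper(.03,45); print('w',env.get_gripper_width())
env.move_l(np.append(g,.06),v=.1)
print(env.get_time_s(),env.get_gripper_width(),env.get_contact_force())
cv2.imwrite('pics/s1.png',env.camera('side')[:,:,::-1]); cv2.imwrite('pics/w3.png',env.camera('wrist')[:,:,::-1])
E
```

```text
[0.47218629 0.31175006 0.00288192]
w 0.03916068812707001
9.1167 0.03897335195551819 [-0.1497604   0.32368668 -2.48276207]
```

View pics/s1.png

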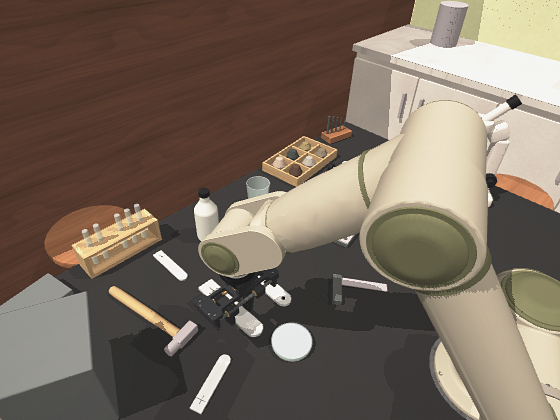

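The blank is held: gripper width 39 mm, weight about 2.5 N, and the side view shows it level at (232,308). Now carry it to the stand.

```bash
python3 - <<'E'
from fit import *
p=env.get_position(); env.move_l(np.append(p[:2],.14),v=.2)
env.goto(st(-.028,.16+.03,.14),down(aS))
cv2.imwrite('pics/s2.png',env.camera('side')[:,:,::-1])
env.move_l(st(-.028,.078+.03,.14),v=.15)
env.move_l(st(-.028,.078+.03,.0275),v=.12)
cv2.imwrite('pics/s3.png',env.camera('side')[:,:,::-1])
print(env.get_time_s(),env.get_position(),env.get_gripper_width(),env.get_contact_force())
E
python3 -c "
import cv2
for n in 's2','s3': cv2.imwrite('pics/%sc.png'%n,cv2.resize(cv2.imread('pics/%s.png'%n)[120:300,270:450],(540,540),interpolation=cv2.INTER_CUBIC))"
```

```text
12.9167 [ 0.50366394 -0.10383514  0.02819944] 0.03895853262041406 [ 0.14737174 -0.07547492 -2.04765841]
```

View pics/s3c.png

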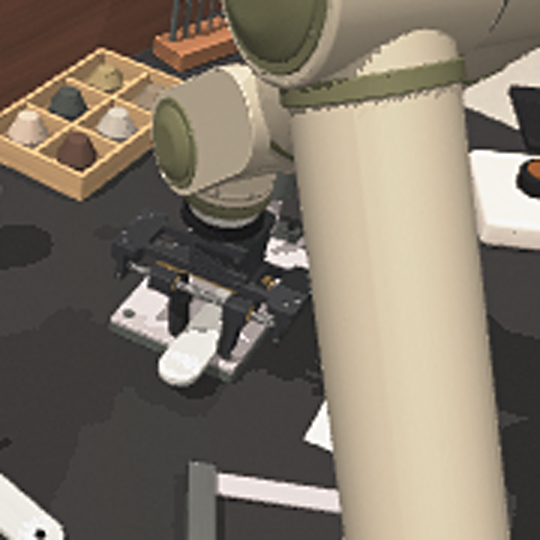

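View pics/s2c.png

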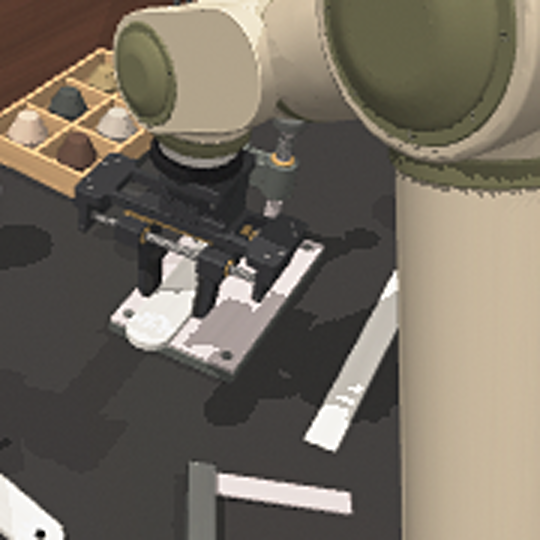

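```bash
python3 - <<'E'
from fit import *
print(env.move_l(st(-.028,.108,.0228),v=.03,f_stop=4),env.get_position()[2],env.get_contact_force())
z=env.get_position()[2]
print(env.move_l(st(-.028,.036+.03,z),v=.05,f_stop=12),env.get_position(),env.get_contact_force())
env.set_gripper(.056); print(env.get_contact_force())
env.move_l(st(-.028,.036+.062,z+.0005),v=.06)
cv2.imwrite('pics/w4.png',env.camera('wrist')[:,:,::-1]);cv2.imwrite('pics/t4.png',env.camera('top')[:,:,::-1])
print(env.get_time_s(),st(-.028,.066,0))
E
```

```text
False 0.022836503104744384 [ 1.03012528 -0.32793313 -2.02817963]
False [ 0.51166524 -0.14471837  0.02283157] [-0.67975376 -0.4531295  -1.47498489]
[ 0.56584101 -0.13780491  0.21231987]
15.4417 [ 0.51169133 -0.1448507   0.        ]
```

View pics/w4.png

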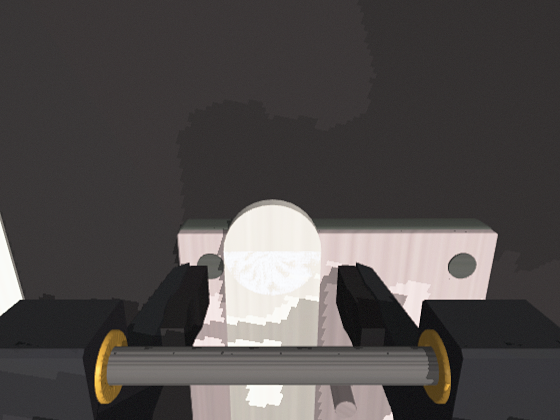

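View pics/t4.png

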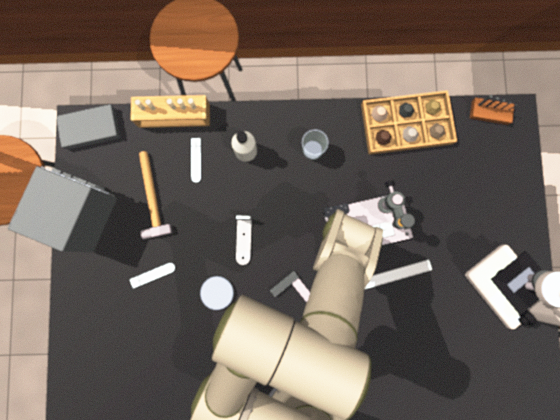

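The blank lies flat and parallel on the bed, with its rounded end at (272,202) in the wrist view and the far dowel at (343,400) beside its +x edge. I'll regrip it nearer the rounded end and slide it in.

```bash
python3 - <<'E'
from fit import *
z=env.get_position()[2]
env.set_gripper(.03,12); print(env.get_gripper_width())
print(env.move_l(st(-.0245,.005+.062,z),v=.05,f_stop=10),env.get_position()-st(-.0245,.067,z),env.get_contact_force())
env.set_gripper(.056)
env.move_l(st(-.0245,.067,.11),v=.2)
env.move_l(st(-.0245,.12,.14),v=.2)
T=wristT();np.save('T5.npy',T);cv2.imwrite('pics/w5.png',env.camera('wrist')[:,:,::-1]);cv2.imwrite('pics/s5.png',env.camera('side')[:,:,::-1])
for x,y,zz in [(-.02,.1,.028),(0,.04,.028),(-.04,.04,.028),(.005,.04,.036)]: print(x,y,w2p('wrist',st(x,y,zz),T).round(1))
print(env.get_time_s())
E
```

```text
0.03981612244267341
False [-1.74125415e-05 -6.65262574e-05 -4.05967856e-05] [-0.53582964 -0.85490119 -1.02151903]
-0.02 0.1 [280.  235.7]
0 0.04 [305.1 307.5]
-0.04 0.04 [253.8 307.5]
0.005 0.04 [312.6 313.3]
18.175
```

View pics/w5.png

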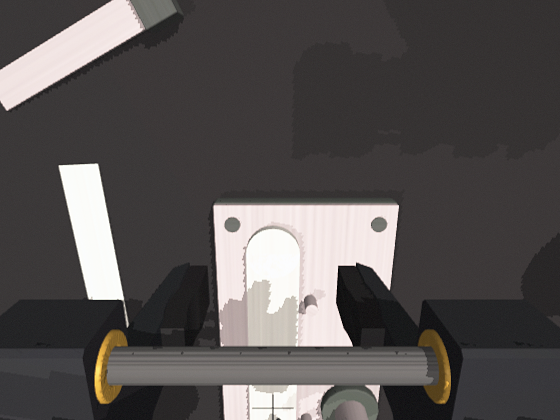

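View pics/s5.png

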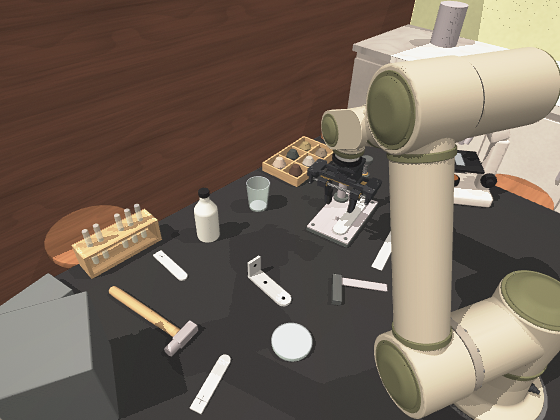

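The blank is in with a few mm left on each axis; the rounded end is at (272,228) and the cross at (273,407). Now I'll seat it by pushing with closed fingers: end, side, end, side.

```bash
cat > push.py <<'E'
from fit import *
zp=.0235
def loc():
    d=env.get_position()[:2]-S; return np.round([d@ex*1e3,d@ey*1e3],2)
def endpush(f=8):
    env.goto(st(-.021,.15,.06),down(aS)); env.move_l(st(-.021,.15,zp),v=.15)
    env.move_l(st(-.021,.122,zp),v=.1)
    r=env.move_l(st(-.021,.098,zp),v=.025,f_stop=f); print('end',r,loc(),env.get_contact_force().round(1))
    env.move_l(st(-.021,.13,zp),v=.1); env.move_l(st(-.021,.13,.06),v=.2)
def sidepush(f=8,y=.012):
    env.goto(st(-.095,y,.06),down(aS)); env.move_l(st(-.095,y,zp),v=.15)
    env.move_l(st(-.068,y,zp),v=.1,f_stop=10)
    r=env.move_l(st(-.040,y,zp),v=.025,f_stop=f); print('side',r,loc(),env.get_contact_force().round(1))
    env.move_l(st(-.09,y,zp),v=.1); env.move_l(st(-.09,y,.06),v=.2)
E
python3 - <<'E'
from push import *
env.set_gripper(0.,20); print(env.get_gripper_width())
endpush(); print(env.get_time_s()); sidepush(); print(env.get_time_s())
E
```

```text
0.0004928509172878472
end True [-21.44 110.77] [0.4 4.  2.3]
21.5917
side True [-53.57  12.05] [-3.1 -2.3  1.8]
24.5417
```

```bash
python3 - <<'E'
from push import *
endpush(14); print(env.get_time_s()); sidepush(14)
env.move_l(st(-.09,.06,.12),v=.25); env.goto(st(-.02,.135,.14),down(aS))
T=wristT();np.save('T6.npy',T);cv2.imwrite('pics/w6.png',env.camera('wrist')[:,:,::-1])
for x,y,zz in [(-.02,.1,.028),(0,.04,.028),(-.04,.04,.028),(-.02,-.065,.028)]: print(x,y,w2p('wrist',st(x,y,zz),T).round(1))
print(env.get_time_s())
cv2.imwrite('pics/w6c.png',cv2.resize(cv2.imread('pics/w6.png')[180:420,180:420],(600,600),interpolation=cv2.INTER_CUBIC))
E
```

```text
end True [-21.38 110.31] [0.  3.9 2.9]
27.3167
side True [-53.33  12.35] [-5.  -2.6  2.3]
-0.02 0.1 [274.1 255. ]
0 0.04 [299.3 324.7]
-0.04 0.04 [248.7 324.7]
-0.02 -0.065 [273.8 428. ]
31.3083
```

View pics/w6c.png

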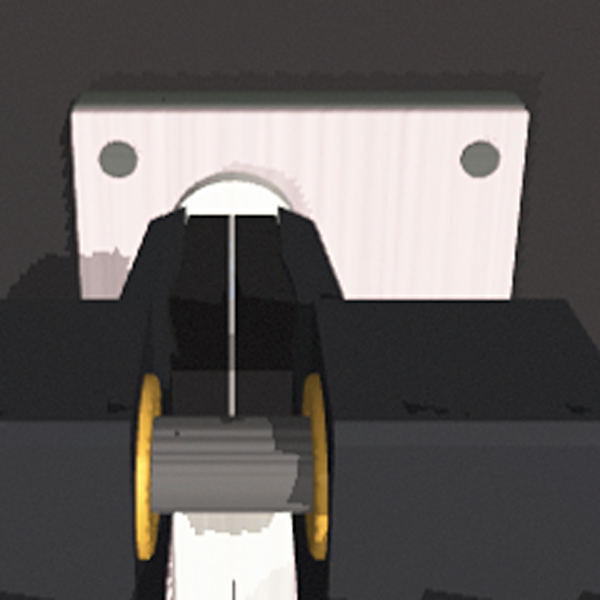

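```bash
python3 - <<'E'
from fit import *
T=np.load('T6.npy'); im=cv2.imread('pics/w6.png')
for z,lab in [(.02,'bed'),(.028,'blank')]: pass
g=im.min(2).astype(int)
print(g[215:265,274]); print(g[215:235,230])
for u,v,z in [(274,224.5,.02),(230,224.5,.02),(274,252,.028),(274,249,.02)]:
    d=p2w('wrist',u,v,z,T)[:2]-S; print(v,z,d@ex,d@ey)
# left/right edges just below apex
print(g[256:266:3,235:315].tolist()[0])
E
```

```text
[ 52  56  63  67  68  70  83 107 127 170 223 236 237 237 237 236 237 236
 237 236 237 236 235 235 235 236 236 235 236 226 215 216 220 191 160 159
 156 219 250 252 251 250 250 251 250 250 250 250 251 255]
[ 52  55  59  63  69  70  82 107 126 159 216 234 236 234 234 234 234 234
 235 234]
224.5 0.02 -0.020107121388179876 0.12113202660104129
224.5 0.02 -0.0528583140901466 0.12111193448345575
252 0.028 -0.020102277685009252 0.10241324489214523
249 0.02 -0.02007798880465584 0.1013748002478112
[237, 236, 235, 232, 232, 232, 235, 237, 237, 237, 237, 232, 231, 232, 234, 232, 231, 233, 230, 157, 109, 100, 111, 187, 240, 253, 255, 252, 251, 251, 250, 250, 250, 251, 250, 249, 249, 248, 249, 250, 250, 250, 251, 250, 251, 251, 250, 250, 251, 251, 253, 251, 240, 199, 162, 163, 163, 179, 209, 218, 214, 211, 209, 206, 215, 235, 236, 239, 238, 238, 235, 232, 230, 230, 233, 236, 238, 236, 235, 235]
```

The apex relative to the bed edge reads 100–101 mm against 100 nominal, so I want a closer look at the stop and dowel gaps. I'll go above the cap with the camera on the stop side; the press needs this position anyway.

```bash
python3 - <<'E'
from push import *
p=env.get_position(); env.move_l(np.append(p[:2],.26),v=.3)
env.goto(st(-.02,-.06,.235),down(aS-np.pi))
T=wristT();np.save('T7.npy',T);cv2.imwrite('pics/w7.png',env.camera('wrist')[:,:,::-1])
for x,y,zz in [(-.02,-.1,.034),(-.04,-.1,.028),(0,-.1,.028),(.005,-.08,.036)]: print(x,y,w2p('wrist',st(x,y,zz),T).round(1))
print(env.get_time_s())
cv2.imwrite('pics/w7c.png',cv2.resize(cv2.imread('pics/w7.png')[120:300,160:400],(800,600),interpolation=cv2.INTER_CUBIC))
E
```

```text
-0.02 -0.1 [271.5 137.7]
-0.04 -0.1 [293.2 136.9]
0 -0.1 [249.9 136.9]
0.005 -0.08 [244.4 159.9]
34.3417
```

View pics/w7c.png

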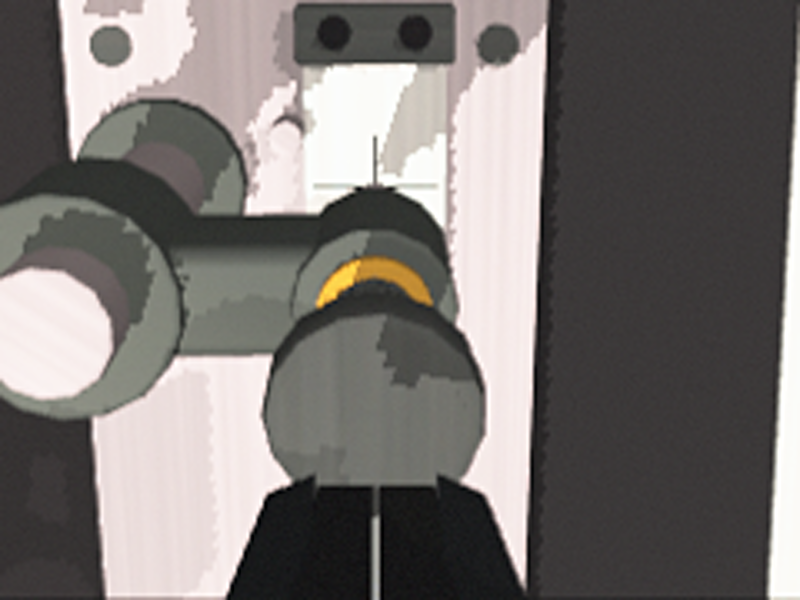

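View pics/w7.png

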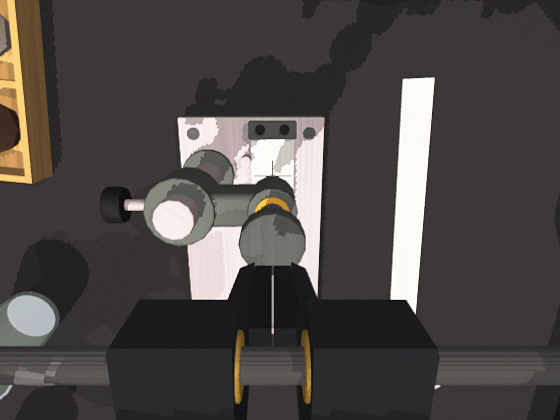

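The square end is flush against the stop (crop row 64), the near dowel touches the +x edge (crop 290,125), and the cross is at px (272.5,176). I'll check the cross and cap numerically, then press.

```bash
python3 - <<'E'
from push import *
T=np.load('T7.npy')
for n,u,v,z in [('cross',272.5,175.8,.028),('stopface',272.5,139.2,.034),('cap',272.6,241,.201)]:
    d=p2w('wrist',u,v,z,T)[:2]-S; print(n,(d@ex*1e3).round(1),(d@ey*1e3).round(1))
env.move_l(st(-.0205,-.065,.206),v=.1)
f0=env.get_contact_force()[2]
for z in [.200,.197,.194,.191,.189,.188,.187,.186,.185,.184,.183,.182]:
    r=env.move_l(st(-.0205,-.065,z),v=.02,f_stop=30)
    print(z,r,env.get_position()[2].round(4),(env.get_contact_force()[2]-f0).round(1))
    if r: break
cv2.imwrite('pics/s8.png',env.camera('side')[:,:,::-1])
env.move_l(st(-.0205,-.065,.21),v=.06)
print(env.get_time_s(),env.get_contact_force())
E
```

```text
cross -20.9 -63.4
stopface -20.9 -98.6
cap -21.0 -66.8
0.2 False 0.2003 0.4
0.197 False 0.197 1.5
0.194 False 0.1939 0.1
0.191 False 0.1916 5.9
0.189 False 0.1901 9.1
0.188 False 0.1893 10.6
0.187 False 0.1885 11.6
0.186 False 0.1877 12.4
0.185 False 0.1867 12.8
0.184 False 0.1854 11.8
0.183 False 0.1839 7.5
0.182 False 0.1826 6.3
38.8 [ 0.67683341  0.72295654 -0.33773134]
```

The force peaked at about 13 N and fell to 6.3 N at 18.4 mm down, so the spring snapped. I'll withdraw and verify.

```bash
python3 - <<'E'
from push import *
env.move_l(st(-.02,-.06,.235),v=.15)
cv2.imwrite('pics/w9.png',env.camera('wrist')[:,:,::-1])
env.move_l(st(-.02,-.06,.28),v=.2)
env.goto(np.array([.187,-.49,.3]),down(.365)); 
cv2.imwrite('pics/s9.png',env.camera('side')[:,:,::-1]);cv2.imwrite('pics/t9.png',env.camera('top')[:,:,::-1])
print(env.get_time_s())
a=cv2.resize(cv2.imread('pics/w9.png')[120:300,160:400],(400,300),interpolation=cv2.INTER_CUBIC)
b=cv2.resize(cv2.imread('pics/s9.png')[140:260,290:400],(275,300),interpolation=cv2.INTER_CUBIC)
cv2.imwrite('pics/c9.png',np.hstack([a,b]))
E
```

```text
41.7917
```

View pics/c9.png

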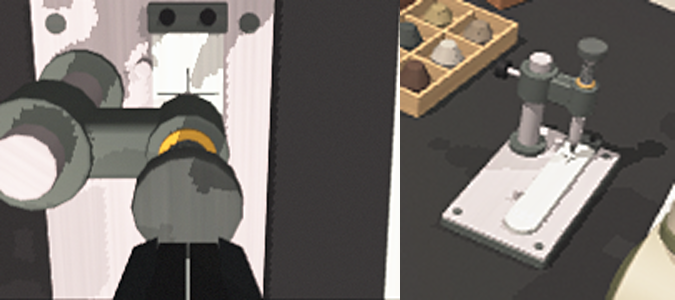

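View pics/t9.png

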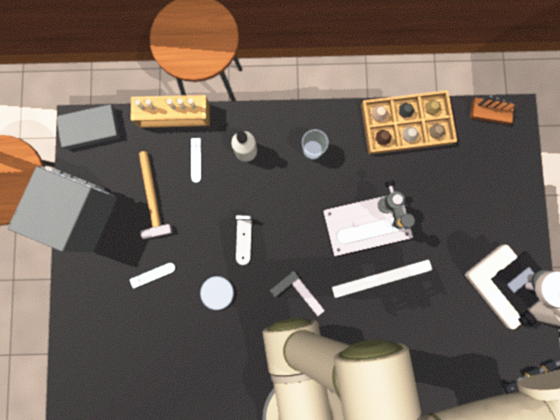

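The cap is back up, the cross is unmoved, and the bystanders are where they were in the first top view. One more check: contact at the far dowel, for yaw.

```bash
python3 - <<'E'
from push import *
env.goto(st(-.01,.00,.25)+np.append(ex*.03+ey*.05,0),down(ay)); T=wristT(); im=env.camera('wrist'); np.save('T10.npy',T); cv2.imwrite('pics/w10.png',im[:,:,::-1])
print(env.get_time_s())
for x,y,z in [(0,.08,.028),(0,.0,.028),(-.04,.08,.028),(-.04,0,.028),(.005,.04,.036),(0,.04,.028)]: print(x,y,w2p('wrist',st(x,y,z),T).round(1))
u,v=w2p('wrist',st(-.01,.04,.028),T).astype(int); print(u,v)
cv2.imwrite('pics/w10c.png',cv2.resize(im[v-65:v+65,u-90:u+90,::-1],(792,572),interpolation=cv2.INTER_CUBIC))
E
```

```text
43.6833
0 0.08 [242.1 194.6]
0 0.0 [321.1 194.5]
-0.04 0.08 [243.1 231.7]
-0.04 0 [319.7 231.5]
0.005 0.04 [281.8 191.8]
0 0.04 [281.6 194.6]
281 204
```

View pics/w10c.png

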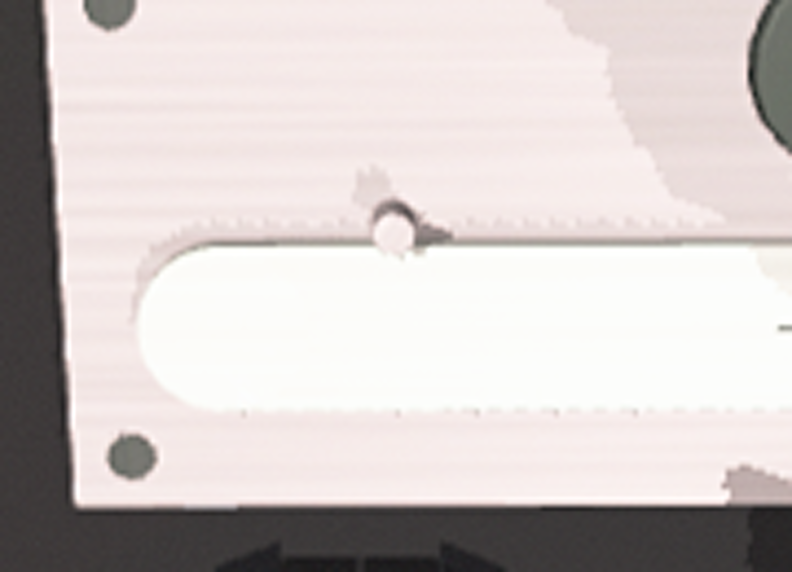

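The far dowel is flush against the blank's edge: seen at row 194.4, predicted 194.6, and the edge runs parallel to the bed. Handing in.

```bash
python3 - <<'E'
from rig import env
print(env.get_contact_force(),env.get_time_s()); env.close_job()
E
```

```text
[ 0.48567489 -0.36858879  1.07929577] 43.6833
the job is handed in; nothing more can be done
```

The job is done and handed in at about 44 s of the 72 s allowed. The blank lies home on the stand, and the punch has been pressed once and has sprung back up.

- **Blank:** I gripped the 200 x 40 mm bar, laid it on the bed square end first and slid it under the punch. I then pushed it lightly against the end stop and both dowels.
- **Punch:** The force on the cap rose to about 13 N, then dropped to about 6 N at 18.4 mm down, which shows the snap. I let go there, short of the cap's own stop.

**Final checks:**
- **End stop:** the end looks flush, with any gap under about 0.7 mm. The cross measured 35.2 mm from the stop face, against 35 nominal.
- **Dowels:** the edge is parallel to the bed and shows no visible gap at either dowel.
- **Cap:** it is back at its raised height in the pictures.
- **Bystanders:** by eye, they are where they were in the first top view.

**Small disagreements:**
- One earlier view put the rounded end at 100–101 mm instead of 100. That is about one pixel, and the closer view of the stop did not show it.
- The cross and stop face both measured about 1.5 mm off their nominal stand positions in the same direction, so I take that as camera calibration error.
- The peak force was 13 N, where about 15 N was expected. I only read it between steps, so the true peak may have been higher.

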